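Unlock the bevel jig and lay the cut plate in the cooling tray

ROBOT

A 7-joint arm with a two-finger parallel gripper is mounted at the origin on the work surface. World frame = base frame: x ahead of the robot, y to its left, z up, the work surface at z = 0. Lengths are in m, angles in rad, forces in N, time in s.
With the tool pointing down it reaches from about 0.4 to 0.85 m from the base axis. Payload 10.4 kg.
Tool frame: the origin (TCP) lies midway between the tips of the shut fingers; the grasp point (between the pads) lies 19 mm behind it (ctrl.tcp_to_grasp is the z of the grasp point in the tool frame, in m); z points along the fingers, y is the direction in which the jaws open and shut (so a half turn about z gives the same grasp; the last joint's range is limited). The gripper opens to 87 mm and grips with 3 to 60 N. Pads are 19 mm wide; open, the fingers measure 117 mm over their backs; the gripper's body (75 mm by 190 mm) begins 51 mm behind the grasp point.
Start: joints at [1.089, 0.332, -0.065, 1.46, 0.022, 1.35, -0.088], TCP at [0.277, -0.56, 0.223] pointing down, gripper open.
Joint ranges: [-2.6, 2.6], [-0.5, 2.12], [-1.47, 1.34], [0.16, 2.42], [-1.27, 4.41], [0.06, 2.06], [-2.6, 2.6]. Speed limits (rad/s): [2.22, 2.22, 2.79, 2.79, 3.14, 3.14, 3.14].

INTERFACE

Orientations are given as a unit quaternion [x, y, z, w].
In Python, from bench import ctrl gives the robot as it stands.
- The arm moves only by the tool apply_moves, never from a script. Its argument "series" is a list of rows, each a list of 2 entries, a list of its own where there are three numbers: the shift along the tool's x, y, z in mm, then the turn, a rotation vector about the tool's x, y, z in rad. A call has exactly 8 rows; each row is the pose to reach, as a shift and turn from the pose measured when the call began, along the tool's axes at that moment; what a row does not reach only later rows make up. A row lasts 1/8 s, in which the tool goes at most 62.5 mm and 10.7 degrees, less where a joint would pass 70% of its speed; a pose out of reach is approached as far as the arm can. A call with a gripper value outside its range is refused whole. "jaw" is the opening, from -1 (shut) to 1 (fully open), set as the call begins (left out, the last holds). The fingers move at their own pace and stop on an object; the grip force is fixed at half the most. Time passes only in rows, so rows that repeat a pose let the fingers close, or fill a call up. It gives the time, the measured TCP pose, the force and the opening at its end, in the units of the state.
- ctrl.observe(): the state, without advancing time (a new reading comes with each control period).
- ctrl.grab_frame(name): name is "scene" or "top"; returns a dict with "color" (400x640x3 uint8, red, green, blue), "K" (3x3 intrinsics, pixels), "k1" (the pictures are not rectified: a ray, as slopes to the right and down, at radius r is drawn at 1 + k1 r^2 times it, then the intrinsics apply), "world_from_camera" (4x4, takes a point from camera to world coordinates). Camera axes: x right, y down, z forward; pixel columns grow to the right and rows downward; lengths in m; the calibration is good to about 2 mm. A picture is of the moment at which its call begins. There is no depth.
- ctrl.hand_in(): hands the job in, once; it reports no verdict.
Trained networks look in a picture, given as the dict that the camera call returned (one of the last four; its "shot" number tells which), for a name from the list of things; names that differ only in an ending like _2 or _b are one class to them, and where a whole thing is asked for, a point or a joint stands for the part that bears it (a point fixed in the world has none). Each returns a list of dicts, best first, with "confidence" (0 to 1); they miss things now and then, are a little off and sometimes report something else, mostly with a low value. They report only what shows in the picture. A call takes as long as a camera call. They do not tell look-alikes from the thing itself.
- ctrl.recognise(picture, thing): "point" ([x, y, z] in m, in world coordinates, good to about 4 mm: the middle of the surface that is visible of it).
- ctrl.masks_of(picture, thing): "mask" (400x640 bool, what is visible of it).
The state is a dict: "time_s": time; "joint_positions": joint angles; "qd": joint speeds; "joint_torque": joint torques, N m; "position": TCP position; "tcp_rot": TCP orientation; "wrist_force": force on the tool from outside, world axes, zero at the start; "wrist_torque": the same for the moment, N m; "finger_gap": finger opening in m.
Only numpy, scipy, OpenCV 4.12 (cv2) and the standard library are available. Lean on these libraries where they do the work, as an engineer would, in place of code of your own. Each camera call takes 0.05 s, during which the arm holds its last target.

TASK

The bevel cut is finished. Slide the safety tab down clear of the hold-down bar, swing the bar up until it stands upright, then lift the cut plate out of the sloping jig and lay it down gently, same face up, flat on the bottom of the cooling tray beside the offcut, and let go. Leave the bar standing up, keep off the torch boom over the jig, and leave the other things where they are.

Things in the scene. Friction and masses are not known exactly. Their poses are not given: they have to be found in the camera images.
- jig: Bevel-cutting jig, fixed: base 230 (x) x 280 (y) x 10 mm with a plain grey bed sloping at 0.5 rad (29 degrees). Origin: centre of the base's underside; z up, x the way the bed RISES, y across it, to the bar's free end. Bed axes from the bed's surface centre, jig (0,0,92): u up the slope (0.878,0,0.479), v = y, w out of the bed (-0.479,0,0.878). The bed spans u -115..90, v +-130.
- nest (a point): Middle of the nest on the jig's bed (u 0, v 0, w 20 mm): where the centre of the plate's underside rests. Axes as the jig's. Two ribs along u carry the plate, 6 wide at v +-14, 20 high; end stops, 28 high, lie beyond its ends; corner lugs 28 high at u +-42, v +-25..31. The plate's long sides are free between the lugs: fingers can pass down beside it.
- boom: Torch boom on the jig, not to be touched: column 30 mm wide at jig (5,-185), 342 high; level bar 24 square along jig y -200..60 at jig x 5, centre 330 above the bench; upright brass torch (30 across) at jig (45,35), nozzle down to 258. It hangs over the plate, so the tool must lean back, square to the sloping bed, to reach the plate. Origin at jig (5,0,0), axes as the jig's.
- bar (a joint): Hinge of the hold-down bar (main latch), rad: 0 lying across the plate, grows as its free end is lifted; 1.57 is square to the bed, stop at 1.95. It turns about an axis along u through point bar_pivot and stays where left (friction 0.13 N m, bar 140 g). While the tab covers it, it cannot rise more than about 0.02.
- bar_pivot (a point): Point on the bar's hinge axis, fixed on the jig at u -30, v -75, w 38.5 mm. Axes as the jig's.
- bar_grip (a point): Centre of the bar's handle: a plain black ball knob, 24 mm across, on a thin neck at the free end of the flat steel bar (16 wide in u, 10 thick, ending 30 before this point). 160 from the hinge axis. Axes turn with the bar: x up the slope, y along the bar outward, z out of the bed when shut. Shut, it is 38.5 over the bed, at u -30, v 85.
- tab (a joint): Slide of the safety tab, m: 0 = its nose fully over the bar (overlap 14 mm); grows as it is slid DOWN the slope (-u), stop at 0.026; the bar is free above about 0.016. Friction 2 N, stays where left. Starts at 0 to 0.006.
- tab_grip (a point): Grip point on the safety tab's upright steel tongue, 14 (u) x 12 (v) mm, 10 to 74 over the bed; the point is on its axis, 62 over the bed, at u -64, v 45 when the tab reads 0, and moves with it. A nose 12 wide, 45 to 52 over the bed, sticks out 34 up the slope over the bar; the foot is 34 (u) x 24 (v), 10 high. Axes: x up the slope, y across, z out of the bed.
- plate: The cut plate: plain steel, 100 (its x) x 44 (its y) x 12 (its z), about 0.4 kg. Origin: centre of its underside; z out of its top face. At the start it lies in the jig's nest, x up the slope, under the bar.
- tray: Cooling tray, aluminium, fixed on the bench, open on top: 180 (x) x 270 (y) x 28 high outside, walls and bottom 3 thick. Origin: centre of its underside, z up; may stand at any angle. An offcut lies in its half with negative y; the other half is free.
- offcut: Earlier offcut, dark steel, L-shaped: 85 (x) x 40 (y) with a 35 x 25 leg on its +y side near +x, 10 thick, lying in the tray, to be left there. Origin: centre of the underside of the 85 x 40 part.
- cup: Bystander: open steel cup, 66 across, 85 high. Origin on its underside; leave it alone.
- square: Bystander: grey block 70x45x22. Origin on its underside; leave it alone.
- spray: Bystander: upright grey can, 56 across, about 120 high. Origin on its underside; leave it alone.
Mind the look-alikes: they are no part of the job. Leave any turquoise look-alike of the plate alone.

How it is judged:
On the way, in this order (a step that is already met when the one before it is completed fails the run):
1. the safety tab is slid clear while the bar still lies down (value of joint tab above 0.0165 m and value of joint bar below 0.15 rad), for 0.1 s.
2. the bar stands up with the plate still in the nest (value of joint bar above 1.25 rad and distance between plate and nest below 0.02 m), for 0.1 s.
3. the plate is lifted out of the nest in the fingers (distance between plate and nest above 0.06 m and contact force between the fingers and plate above 1 N), for 0.1 s.
At the end, for the whole second after the job is handed in: The plate lies inside the tray, right side up, flat (within 0.08 rad) with its underside on the tray's bottom (under 7.5 mm over the bench), at rest, not pressing on the offcut; the bar still stands up (joint bar over 1.25 rad) (x of plate in the frame of tray between -0.075 and 0.075 m and y of plate in the frame of tray between -0.12 and 0.12 m and z of plate in the frame of tray between 0 and 0.0075 m and angle between plate's own z axis and vertical below 0.08 rad and linear speed of plate below 0.01 m/s and value of joint bar above 1.25 rad and contact force between plate and offcut below 1 N); the robot touches nothing.
It fails at once if the torch boom is touched (over 2 N) (contact force between boom and anything else above 2 N).
It fails at once if the plate is dropped (moves faster than 0.6 m/s with no finger on it) (contact force between the fingers and plate below 0.1 N and linear speed of plate above 0.6 m/s).
It fails at once if another thing is moved by more than 30 mm (distance of any of offcut, cup, square, spray from where it was at the start of the episode above 0.03 m).
It also fails if it takes over 69 s, if anything falls off the work surface, if the arm or the gripper's body presses on something with over 40 N, if the wrist force passes 120 N, or if a joint passes its speed limit or range.

## Working session

There is one attempt and no reset: what is moved stays moved. The work goes in short steps, Python scripts to look and compute and a tool call to move; the robot and the scene stay as the last step left them, time stands still between calls to the robot, and variables do not carry over. Pictures are saved under pics/ and viewed, and the job is handed in when it is done.

Besides the shell and the picture viewer there is one more tool, called after "Call:" as a command line: name --argument value ..., lists and objects as JSON in quotes. apply_moves: Moves the arm, as the interface text tells. Its arguments: {"type":"object","properties":{"series":{"type":"array"},"jaw":{"type":"number"}},"required":["series"]}

```bash
ls; mkdir -p pics; python3 - <<'E'
from bench import ctrl
import cv2
print(ctrl.observe()); print(ctrl.tcp_to_grasp)
for n in ("scene","top"):
    f=ctrl.grab_frame(n); cv2.imwrite(f"pics/{n}0.png",f["color"][:,:,::-1])
    print(n,f["K"],f["k1"],f["world_from_camera"])
    for t in ["jig","boom","bar","bar_grip","tab","tab_grip","plate","tray","offcut","cup","square","spray"]:
        try:
            r=ctrl.recognise(f,t); print(t,[(x["point"],round(x["confidence"],2)) for x in r])
        except Exception as e: print(t,e)
E
```

```text
pics
{'time_s': 0.0, 'joint_positions': array([ 1.08937835,  0.33282916, -0.06470715,  1.46093727,  0.02160718,
        1.34991014, -0.08849167]), 'qd': array([ 0.00104729,  0.00197853, -0.00035857, -0.0003804 , -0.00045014,
        0.00069104, -0.00019609]), 'joint_torque': array([-6.39608788e-04, -6.23268127e+01,  2.39489641e-02, -3.89895058e+01,
       -6.15453394e-02,  3.98133975e-02,  1.74080110e-04]), 'position': array([ 0.27662939, -0.56001399,  0.22178257]), 'tcp_rot': array([ 9.73796456e-01,  2.27420273e-01, -1.91961985e-04, -6.66966055e-04]), 'wrist_force': array([-0.32747352, -0.71832455,  0.00962579]), 'wrist_torque': array([-0.02392856, -0.04091261, -0.03499408]), 'finger_gap': 0.08696315859967908}
-0.0187
scene [[490.21666756   0.         310.32134482]
 [  0.         490.21666756 191.80895969]
 [  0.           0.           1.        ]] 0.048661180216020235 [[-0.84220805  0.2972064  -0.4498377   1.16469966]
 [ 0.53899504  0.44395493 -0.71581308  0.89028942]
 [-0.01303657 -0.84532383 -0.53409519  0.83089937]
 [ 0.          0.          0.          1.        ]]
jig [([0.640
[... 905 characters left out ...]
+00  0.00000000e+00  1.00000000e+00]]
jig [([0.6047, -0.2261, 0.1046], 0.95), ([0.7228, -0.0708, 0.1166], 0.73)]
boom [([0.6465, -0.2658, 0.3423], 0.95)]
bar [([0.577, -0.2509, 0.1149], 0.97), ([0.5962, 0.2213, 0.0002], 0.48)]
bar_grip [([0.5752, -0.2459, 0.119], 0.58)]
tab [([0.5239, -0.2282, 0.1146], 0.64)]
tab_grip [([0.5262, -0.2277, 0.1142], 0.52)]
plate [([0.3444, -0.1486, 0.0131], 0.95), ([0.5947, -0.2381, 0.1178], 0.79), ([0.34, -0.2999, 0.0144], 0.59)]
tray [([0.5955, 0.2216, 0.0011], 0.6), ([0.6054, -0.224, 0.1046], 0.24)]
offcut [([0.6211, 0.3091, 0.0147], 0.89)]
cup [([0.448, 0.0081, 0.0257], 0.7)]
square [([0.5333, -0.4428, 0.0235], 0.7)]
spray [([0.721, -0.0702, 0.1179], 0.98)]
```

View pics/scene0.png

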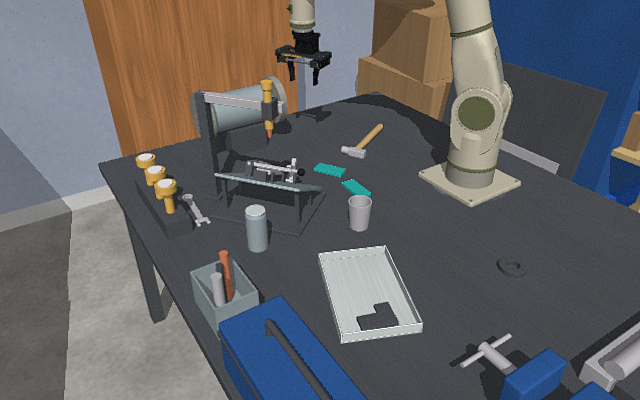

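View pics/top0.png

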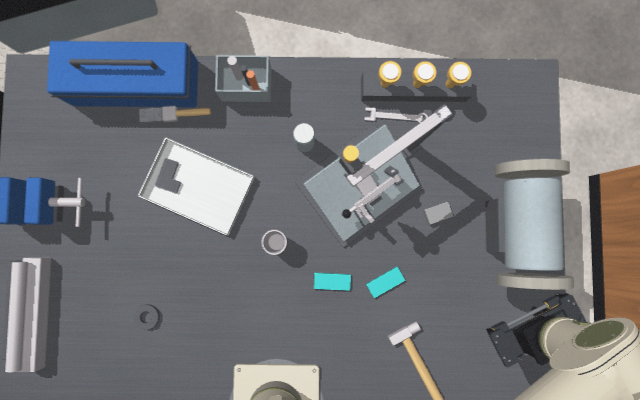

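```bash
cat > h.py <<'E'
import numpy as np, cv2
from scipy.spatial.transform import Rotation as R
def proj(f,P):
    P=np.atleast_2d(P); T=np.linalg.inv(f["world_from_camera"]); C=P@T[:3,:3].T+T[:3,3]
    s=C[:,:2]/C[:,2:]; r2=(s**2).sum(1,keepdims=True); s=s*(1+f["k1"]*r2)
    return s*[f["K"][0,0],f["K"][1,1]]+[f["K"][0,2],f["K"][1,2]]
def ray(f,px):
    K=f["K"]; d=(np.atleast_2d(px)-[K[0,2],K[1,2]])/[K[0,0],K[1,1]]; s=d.copy()
    for _ in range(10): s=d/(1+f["k1"]*(s**2).sum(1,keepdims=True))
    W=f["world_from_camera"]; D=np.c_[s,np.ones(len(s))]@W[:3,:3].T
    return W[:3,3],D
def atz(f,px,z):
    o,D=ray(f,px); return o+D*((z-o[2])/D[:,2])[:,None]
UB=np.array([[np.cos(.5),0,np.sin(.5)],[0,1,0],[-np.sin(.5),0,np.cos(.5)]])
def bed(u,v,w): return np.array([0,0,.092])+np.array([u,v,w])/1e3@UB   # jig frame m
def w(j,P): # jig (x,y,yaw)
    c,s=np.cos(j[2]),np.sin(j[2]); P=np.atleast_2d(P)
    return np.c_[c*P[:,0]-s*P[:,1]+j[0], s*P[:,0]+c*P[:,1]+j[1], P[:,2]]
def box(lo,hi,frame=None):
    e=[]
    pts=np.array([[ (lo,hi)[i>>k&1][k] for k in range(3)] for i in range(8)],float)
    ed=[(a,b) for a in range(8) for b in range(a+1,8) if bin(a^b).count('1')==1]
    return pts,ed
def crop(img,x0,y0,x1,y1,k): return cv2.resize(img[y0:y1,x0:x1],None,fx=k,fy=k,interpolation=cv2.INTER_CUBIC)
E
python3 - <<'E'
from h import *
from bench import ctrl
import pickle
F={n:ctrl.grab_frame(n) for n in("top","scene")}
pickle.dump(F,open("F0.pkl","wb"))
cv2.imwrite("pics/t1.png",crop(F["top"]["color"][:,:,::-1],290,90,470,250,4.4))
cv2.imwrite("pics/s1.png",crop(F["scene"]["color"][:,:,::-1],180,70,360,260,3.1))
for n in F:
  for t in ["jig","tray","bar","tab","plate","boom"]:
    for m in ctrl.masks_of(F[n],t):
        ys,xs=np.nonzero(m["mask"]); print(n,t,round(m["confidence"],2),len(xs),xs.min(),xs.max(),ys.min(),ys.max())
E
```

```text
top jig 0.77 9319 295 451 105 246
top tray 0.57 5820 139 253 139 234
top bar 0.92 414 343 400 175 217
top tab 0.42 144 357 373 205 221
top plate 0.92 545 315 349 273 289
top plate 0.71 246 357 376 176 195
top plate 0.56 577 368 403 268 296
top boom 0.61 2123 340 451 105 184
scene jig 0.86 7719 194 325 81 236
scene tray 0.6 6249 317 421 245 341
scene bar 0.45 210 254 304 161 175
scene plate 0.72 241 343 370 180 195
scene plate 0.36 7948 194 325 80 236
scene boom 0.55 2865 194 284 80 200
```

View pics/t1.png

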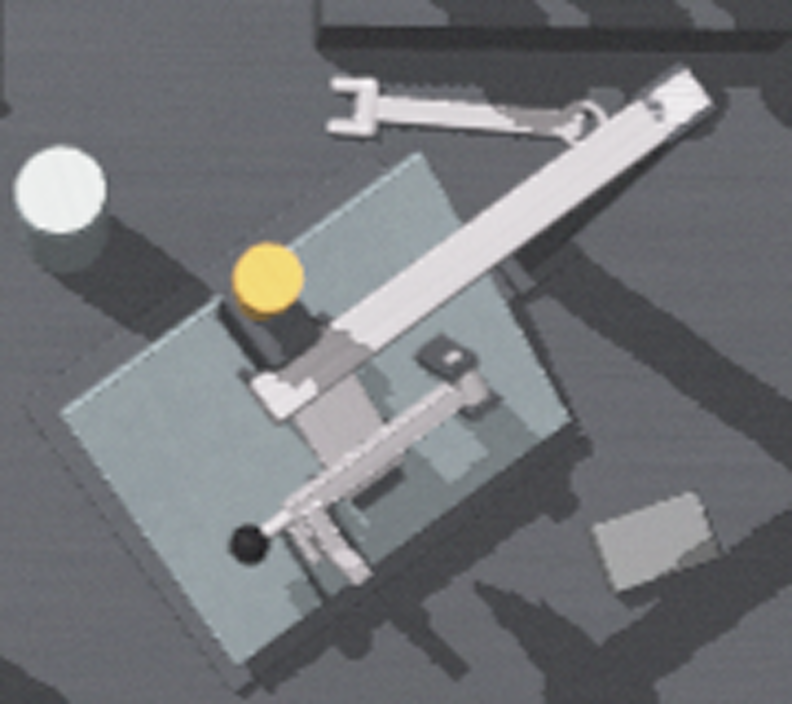

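View pics/s1.png

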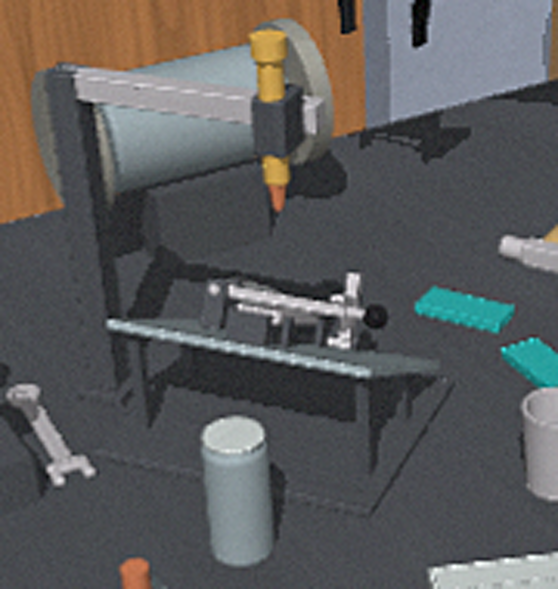

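```bash
python3 - <<'E'
from h import *
import pickle
from scipy.optimize import least_squares
F=pickle.load(open("F0.pkl","rb"))
T=np.array([290,90]); S=np.array([180,70])
obs=[("top",bed(-115,130,0),(240,663)),("top",bed(90,130,0),(62,412)),("top",bed(90,-130,0),(419,153)),("top",bed(-115,-130,0),(572,422)),("top",bed(-30,85,38.5),(249,545)),
("scene",bed(90,130,0),(372,374)),("scene",bed(90,-130,0),(108,323)),("scene",bed(-115,130,0),(438,368)),("scene",bed(-30,85,38.5),(376,316)),("scene",np.array([.115,.14,.01]),(370,512)),("scene",np.array([-.115,.14,.01]),(451,381)),
("top",np.array([.045,.035,.342]),(268,276))]
def res(j):
    r=[]
    for n,P,c in obs:
        px=np.array(c)/(4.4 if n=="top" else 180*3.1/180)+(T if n=="top" else S)
        r.append((proj(F[n],w(j,P))[0]-px))
    return np.concatenate(r)
s=least_squares(res,[.62,-.23,.64],loss="soft_l1")
print(s.x); print(res(s.x).reshape(-1,2).round(1))
j=s.x; np.save("jig.npy",j)
def draw(n):
    f=F[n]; k=4.4 if n=="top" else 3.1; x0=(290,90) if n=="top" else(180,70)
    img=crop(f["color"][:,:,::-1],*( (290,90,470,250) if n=="top" else (180,70,360,260)),k).copy()
    def bx(lo,hi,col,b=True):
        p,e=box(lo,hi); P=np.array([bed(*q) for q in p]) if b else p/1e3
        q=((proj(f,w(j,P))-x0+.5)*k).astype(int)
        for a,c in e: cv2.line(img,tuple(map(int,q[a])),tuple(map(int,q[c])),col,1)
    bx((-115,-130,0),(90,130,0),(0,255,0)); bx((-115,-140,0),(115,140,10),(0,255,255),False)
    bx((-50,-22,20),(50,22,32),(0,0,255))
    for t,c in((0,(255,0,0)),): bx((-71-t,39,10),(-57-t,51,74),c)
    bx((-38,-75,33.5),(-22,55,43.5),(255,0,255))
    bx((-7,-200,318),(17,60,342),(255,255,0),False); bx((30,20,258),(60,50,342),(255,255,0),False)
    cv2.imwrite(f"pics/o_{n}.png",img)
draw("top");draw("scene")
E
```

```text
[ 0.61020788 -0.22303124  0.64207551]
[[-1.   0.4]
 [-0.2  0.4]
 [ 0.5 -0.4]
 [-0.6 -0.9]
 [-0.1 -0.5]
 [-0.9 -1.8]
 [-0.8 -1.5]
 [ 0.2 -2. ]
 [-0.6  0. ]
 [-0.6 -0.7]
 [ 0.5 -0.5]
 [-2.7  6.1]]
```

View pics/o_top.png

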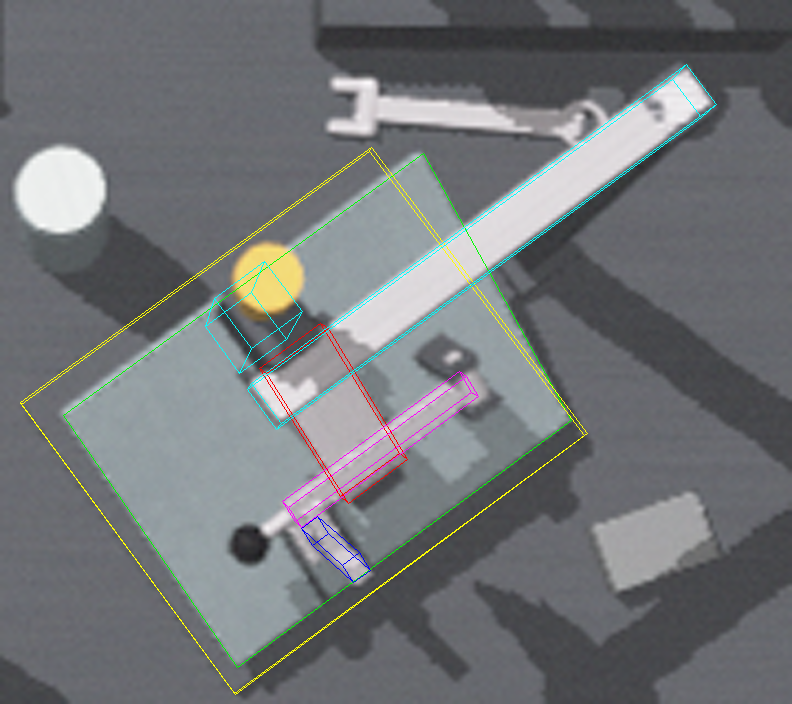

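View pics/o_scene.png

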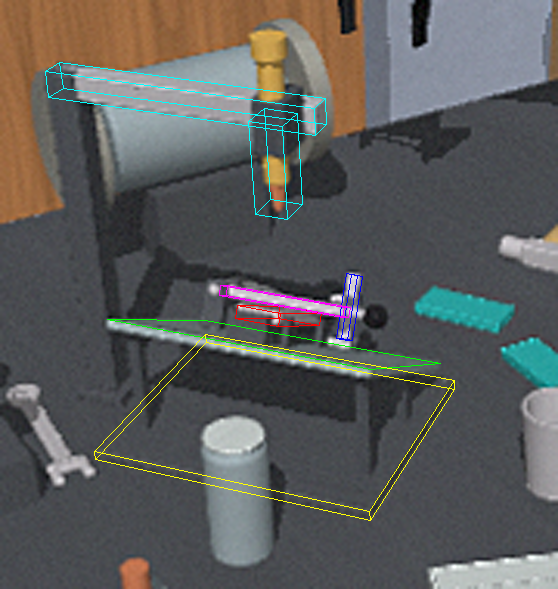

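```bash
cat >> h.py <<'E'
def jrot(yaw): 
    # columns u,v,w in world
    return R.from_euler('z',yaw).as_matrix()@UB.T
def toolR(j,x,y,z,lean=0.0):
    B=jrot(j[2]); M=np.column_stack([B@np.array(a,float) for a in (x,y,z)])
    return M
def go(ctrl,P,M,n=1):
    s=ctrl.observe(); R0=R.from_quat(s["tcp_rot"]).as_matrix(); p=s["position"]
    d=R0.T@(np.asarray(P)-p)*1e3; rv=R.from_matrix(R0.T@M).as_rotvec()
    print("t",round(s["time_s"],2),"pos",p.round(4),"gap",round(s["finger_gap"],4),"F",s["wrist_force"].round(1))
    print("q",s["joint_positions"].round(2))
    print("shift mm",d.round(1),"|",np.linalg.norm(d).round(1),"rotvec",rv.round(3),"|",np.linalg.norm(rv).round(3))
    return d,rv
E
python3 - <<'E'
from h import *
import pickle
from bench import ctrl
from scipy.optimize import least_squares
F=pickle.load(open("F0.pkl","rb"))
T=np.array([290,90]); S=np.array([180,70])
obs=[("top",bed(-115,130,0),(240,663)),("top",bed(90,130,0),(62,412)),("top",bed(90,-130,0),(419,153)),("top",bed(-115,-130,0),(572,422)),("top",bed(-30,85,38.5),(249,545)),
("scene",bed(90,130,0),(372,374)),("scene",bed(90,-130,0),(108,323)),("scene",bed(-115,130,0),(438,368)),("scene",bed(-30,85,38.5),(376,316)),("scene",np.array([.115,.14,.01]),(370,512)),("scene",np.array([-.115,.14,.01]),(451,381)),
("top",np.array([-.007,.06,.342]),(278,424)),("top",np.array([.017,-.2,.342]),(686,67)),("top",np.array([-.007,-.2,.342]),(713,102))]
def res(j):
    r=[]
    for n,P,c in obs:
        k=4.4 if n=="top" else 3.1
        r.append(proj(F[n],w(j,P))[0]-((np.array(c)+.5)/k-.5+(T if n=="top" else S)))
    return np.concatenate(r)
s=least_squares(res,[.62,-.23,.64],loss="soft_l1"); j=s.x; np.save("jig.npy",j)
print(j); print(res(j).reshape(-1,2).round(1))
# tongue top centre w74: find tab reading from top picture
px=(np.array([355,567])+.5)/4.4-.5+T
for t in (0,2,4,6): print(t,(proj(F["top"],w(j,bed(-64-t,45,74)))[0]-T+.5)*4.4)
# tray fit
M=F["top"]["color"]
cv2.imwrite("pics/tray.png",crop(M[:,:,::-1],130,130,265,245,5.5))
go(ctrl,w(j,bed(-66,45,110))[0],toolR(j,(1,0,0),(0,-1,0),(0,0,-1)))
E
```

```text
[ 0.61047191 -0.22214813  0.64243628]
[[-1.   0.7]
 [-0.2  0.7]
 [ 0.6 -0.2]
 [-0.5 -0.6]
 [-0.  -0.3]
 [-0.4 -1.3]
 [-0.4 -1. ]
 [ 0.6 -1.5]
 [-0.2  0.5]
 [-0.1 -0.1]
 [ 1.  -0. ]
 [ 0.2 -0.3]
 [-0.5 -0.7]
 [ 0.3  0.3]]
0 [355.17956585 567.42167495]
2 [356.79415107 569.93888457]
4 [358.40640829 572.45246263]
6 [360.01634256 574.96241702]
t 2.0 pos [ 0.2768 -0.5604  0.2226] gap 0.0871 F [-0.7 -0.7 -0.1]
q [ 1.09  0.33 -0.06  1.46  0.02  1.35 -0.09]
shift mm [ 331.9 -179.5   65.7] | 383.0 rotvec [ 0.046  0.499 -0.18 ] | 0.532
```

View pics/tray.png

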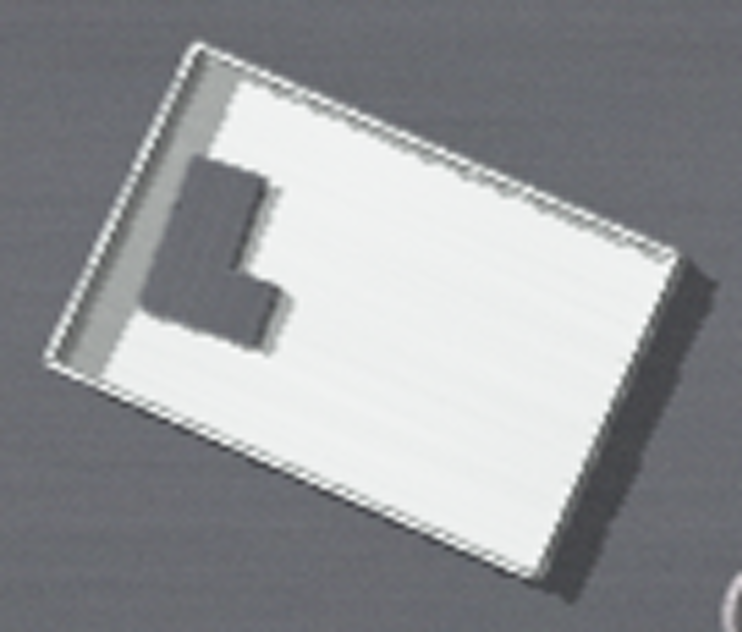

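Call:
apply_moves --series '[[[40, -22, 0], [0.006, 0.06, -0.02]], [[80, -45, 0], [0.012, 0.12, -0.045]], [[125, -68, 5], [0.018, 0.19, -0.07]], [[170, -92, 15], [0.024, 0.25, -0.09]], [[210, -115, 28], [0.03, 0.31, -0.11]], [[255, -138, 42], [0.035, 0.38, -0.14]], [[295, -160, 55], [0.04, 0.44, -0.16]], [[332, -180, 65], [0.046, 0.5, -0.18]]]' --jaw 0

```text
time_s: 3.0
position: [0.4955, -0.2505, 0.1573]
tcp_rot: [0.919, 0.306, 0.236, -0.078]
wrist_force: [-0.8, -0.1, 0.3]
finger_gap: 0.0434
```

```bash
python3 - <<'E'
from h import *
import pickle
from bench import ctrl
j=np.load("jig.npy")
F=pickle.load(open("F0.pkl","rb"))
c=(np.array([(197,43),(47,362),(543,578),(681,255)])+.5)/5.5-.5+[130,130]
P=atz(F["top"],c,.028)[:,:2]; print(P.round(4), np.linalg.norm(np.roll(P,-1,0)-P,axis=1).round(3))
ctr=P.mean(0); yv=(P[2]+P[3]-P[0]-P[1])/2; print("tray",ctr,np.arctan2(-yv[0],yv[1]))
np.save("tray.npy",[*ctr,np.arctan2(-yv[0],yv[1])])
f=ctrl.grab_frame("top"); g=ctrl.grab_frame("scene")
cv2.imwrite("pics/t2.png",crop(f["color"][:,:,::-1],290,90,470,250,4.4)); cv2.imwrite("pics/s2.png",crop(g["color"][:,:,::-1],180,60,360,240,3.1))
go(ctrl,w(j,bed(-65,45,44))[0],toolR(j,(1,0,0),(0,-1,0),(0,0,-1)))
E
```

```text
[[0.7355 0.3188]
 [0.5721 0.3886]
 [0.4661 0.1366]
 [0.6293 0.0708]] [0.178 0.273 0.176 0.27 ]
tray [0.60073283 0.22869237] 2.7402356476369145
t 3.1 pos [ 0.4954 -0.2478  0.1562] gap 0.0434 F [ 0.9  0.5 -0.5]
q [ 0.98  0.18 -0.33  1.9  -0.51  1.    0.01]
shift mm [-1.7  3.7 63.8] | 64.0 rotvec [-0.005 -0.003  0.003] | 0.007
```

View pics/t2.png

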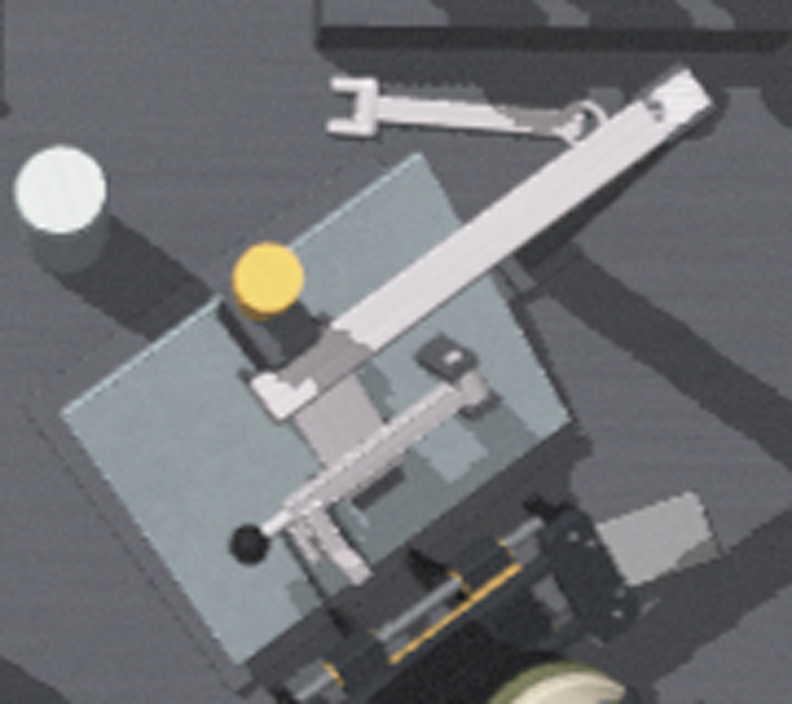

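View pics/s2.png

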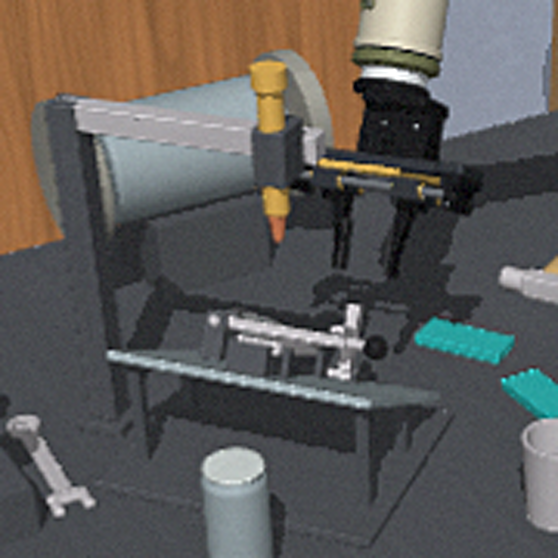

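Call:
apply_moves --series '[[[-1, 2, 15], [0, 0, 0]], [[-1.5, 3.5, 30], [0, 0, 0]], [[-1.5, 3.5, 48], [0, 0, 0]], [[-1.5, 3.5, 60], [0, 0, 0]], [[-1.5, 3.5, 63], [0, 0, 0]], [[-1.5, 3.5, 63], [0, 0, 0]], [[-1.5, 3.5, 63], [0, 0, 0]], [[-1.5, 3.5, 63], [0, 0, 0]]]'

```text
time_s: 4.1
position: [0.5207, -0.2333, 0.1007]
tcp_rot: [0.918, 0.308, 0.236, -0.08]
wrist_force: [0.1, -0.2, 0.4]
finger_gap: 0.0435
```

Call:
apply_moves --series '[[[0, 0, 0], [0, 0, 0]], [[0, 0, 0], [0, 0, 0]], [[0, 0, 0], [0, 0, 0]], [[0, 0, 0], [0, 0, 0]], [[0, 0, 0], [0, 0, 0]], [[0, 0, 0], [0, 0, 0]], [[0, 0, 0], [0, 0, 0]], [[0, 0, 0], [0, 0, 0]]]' --jaw -1

```text
time_s: 5.1
position: [0.521, -0.2338, 0.1008]
tcp_rot: [0.918, 0.307, 0.236, -0.08]
wrist_force: [5.2, -2.3, -4.0]
finger_gap: 0.012
```

```bash
python3 - <<'E'
from h import *
from bench import ctrl
j=np.load("jig.npy")
f=ctrl.grab_frame("top"); g=ctrl.grab_frame("scene")
a=crop(g["color"][:,:,::-1],220,100,340,210,5)
cv2.imwrite("pics/s3.png",a)
go(ctrl,w(j,bed(-65,45,44))[0],toolR(j,(1,0,0),(0,-1,0),(0,0,-1)))
E
```

```text
t 5.2 pos [ 0.521  -0.2338  0.1008] gap 0.0118 F [ 4.4 -2.4 -4.4]
q [ 0.94  0.27 -0.35  1.92 -0.52  0.87  0.  ]
shift mm [-0.2 -0.8  1.4] | 1.6 rotvec [-0.003 -0.003  0.003] | 0.005
```

View pics/s3.png

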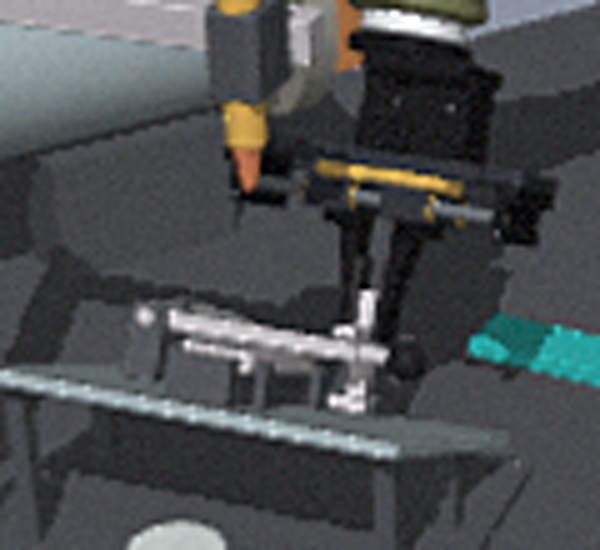

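The picture shows the fingers on the tongue (365,310 in the crop), and a gap of 12 mm matches its width. Sliding it down the slope.

Call:
apply_moves --series '[[[-4, 0, 0], [0, 0, 0]], [[-8, 0, 0], [0, 0, 0]], [[-13, 0, 0], [0, 0, 0]], [[-18, 0, 0], [0, 0, 0]], [[-22, 0, 0], [0, 0, 0]], [[-23, 0, 0], [0, 0, 0]], [[-23, 0, 0], [0, 0, 0]], [[-23, 0, 0], [0, 0, 0]]]'

```text
time_s: 6.2
position: [0.5052, -0.2458, 0.0899]
tcp_rot: [0.918, 0.308, 0.236, -0.08]
wrist_force: [3.8, 0.8, 0.4]
finger_gap: 0.0121
```

Call:
apply_moves --series '[[[0, 0, 0], [0, 0, 0]], [[0, 0, 0], [0, 0, 0]], [[0, 0, 0], [0, 0, 0]], [[0, 0, -10], [0, 0, 0]], [[0, 0, -30], [0, 0, 0]], [[0, 0, -50], [0, 0, 0]], [[0, 0, -75], [0, 0, 0]], [[0, 0, -95], [0, 0, 0]]]' --jaw 0

```text
time_s: 7.2
position: [0.4681, -0.2742, 0.1746]
tcp_rot: [0.918, 0.307, 0.236, -0.079]
wrist_force: [-0.3, 1.1, 0.9]
finger_gap: 0.0436
```

```bash
python3 - <<'E'
from h import *
from bench import ctrl
j=np.load("jig.npy")
f=ctrl.grab_frame("top"); g=ctrl.grab_frame("scene")
cv2.imwrite("pics/s4.png",crop(g["color"][:,:,::-1],220,100,340,210,5))
cv2.imwrite("pics/t4.png",crop(f["color"][:,:,::-1],320,160,430,250,6))
for t in (0,10,20,26): print(t,(proj(g,w(j,bed(-64-t,45,74)))[0]-[220,100]+.5)*5,(proj(f,w(j,bed(-64-t,45,74)))[0]-[320,160]+.5)*6)
# next: above knob jaw along u
go(ctrl,w(j,bed(-30,85,110))[0],toolR(j,(0,1,0),(1,0,0),(0,0,-1)))
E
```

```text
0 [372.45240597 294.05881145] [304.33577162 353.75682948]
10 [378.14925427 294.51776215] [315.31263064 370.87020861]
20 [383.77390422 294.97081296] [326.21081227 387.86085575]
26 [387.11461136 295.23985893] [332.7123094 397.9968841]
t 7.3 pos [ 0.4686 -0.2753  0.1754] gap 0.0433 F [ 0.1 -0.3 -0.1]
q [ 1.03  0.16 -0.3   1.88 -0.52  1.07  0.06]
shift mm [ 57.7 -42.4  33. ] | 78.9 rotvec [ 0.004 -0.002 -1.568] | 1.568
```

View pics/s4.png

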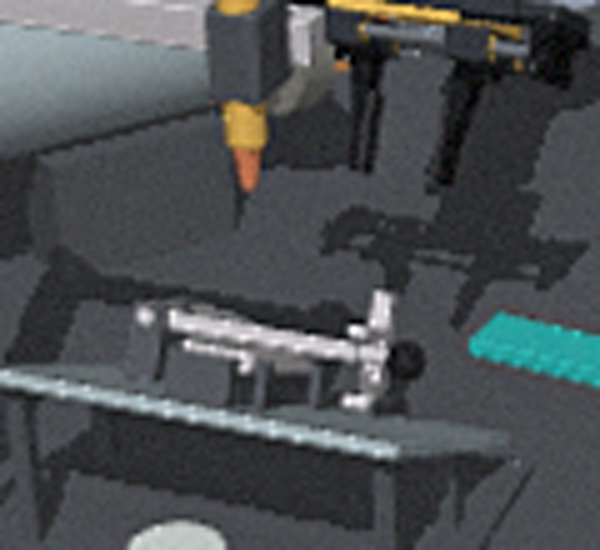

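View pics/t4.png

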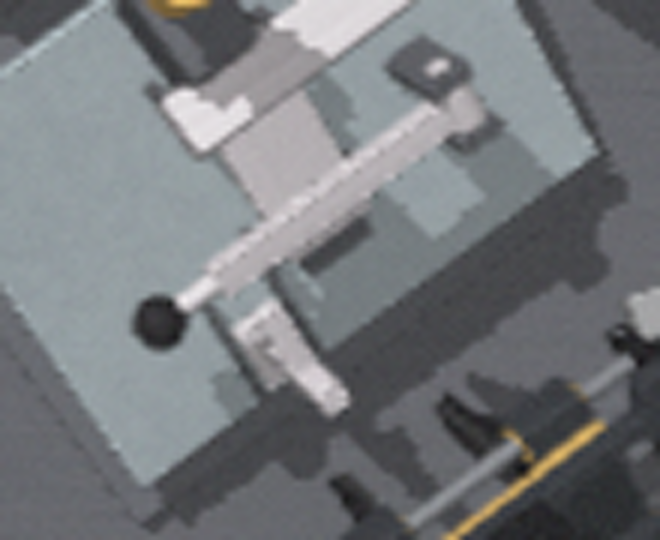

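Call:
apply_moves --series '[[[5, -5, 2], [0, 0, -0.18]], [[12, -10, 6], [0, 0, -0.36]], [[20, -15, 10], [0, 0, -0.54]], [[28, -20, 14], [0, 0, -0.72]], [[36, -26, 18], [0, 0, -0.9]], [[44, -32, 22], [0, 0, -1.08]], [[52, -38, 26], [0, 0, -1.26]], [[58, -42, 30], [0, 0, -1.44]]]' --jaw 0.3

```text
time_s: 8.3
position: [0.4956, -0.2016, 0.1765]
tcp_rot: [0.485, 0.838, 0.229, 0.098]
wrist_force: [-0.4, 0.2, -0.1]
finger_gap: 0.0565
```

```bash
python3 - <<'E'
from h import *
from bench import ctrl
j=np.load("jig.npy")
go(ctrl,w(j,bed(-30,85,20))[0],toolR(j,(0,1,0),(1,0,0),(0,0,-1)))
f=ctrl.grab_frame("top"); 
px=(proj(f,w(j,bed(-30,85,38.5)))[0]); print(px,[ (r["point"],r["confidence"]) for r in ctrl.recognise(f,"bar_grip")])
E
```

```text
t 8.3 pos [ 0.4956 -0.2016  0.1765] gap 0.0565 F [-0.4  0.2 -0.1]
q [ 1.04  0.1  -0.46  1.95 -0.52  0.99  1.38]
shift mm [-0.3 -0.9 92.3] | 92.4 rotvec [ 0.004  0.    -0.121] | 0.121
[346.15718045 213.21878039] [([0.5949, -0.2758, 0.1191], 0.79)]
```

Call:
apply_moves --series '[[[0, -0.5, 5], [0, 0, -0.06]], [[0, -1, 20], [0, 0, -0.12]], [[0, -1, 45], [0, 0, -0.12]], [[0, -1, 70], [0, 0, -0.12]], [[0, -1, 86], [0, 0, -0.12]], [[0, -1, 92], [0, 0, -0.12]], [[0, -1, 92], [0, 0, -0.12]], [[0, -1, 92], [0, 0, -0.12]]]'

```text
time_s: 9.4
position: [0.5305, -0.1757, 0.0961]
tcp_rot: [0.436, 0.865, 0.223, 0.112]
wrist_force: [0.3, -0.3, 1.1]
finger_gap: 0.0568
```

Call:
apply_moves --series '[[[0, 0, 0], [0, 0, 0]], [[0, 0, 0], [0, 0, 0]], [[0, 0, 0], [0, 0, 0]], [[0, 0, 0], [0, 0, 0]], [[0, 0, 0], [0, 0, 0]], [[0, 0, 0], [0, 0, 0]], [[0, 0, 0], [0, 0, 0]], [[0, 0, 0], [0, 0, 0]]]' --jaw -1

```text
time_s: 10.4
position: [0.5306, -0.1756, 0.0961]
tcp_rot: [0.436, 0.865, 0.223, 0.112]
wrist_force: [-0.2, 0.1, 0.9]
finger_gap: 0.022
```

```bash
python3 - <<'E'
from h import *
from bench import ctrl
j=np.load("jig.npy")
go(ctrl,w(j,bed(-30,85,20))[0],toolR(j,(0,1,0),(1,0,0),(0,0,-1)))
f=ctrl.grab_frame("top"); g=ctrl.grab_frame("scene")
cv2.imwrite("pics/s5.png",crop(g["color"][:,:,::-1],220,100,340,210,5))
for a in np.arange(0.2,1.95,.2): print(round(a,1),[round(160*np.cos(a)-160,1),round(160*np.sin(a),1)])
E
```

```text
t 10.4 pos [ 0.5306 -0.1756  0.0961] gap 0.022 F [-0.2  0.1  0.9]
q [ 0.98  0.24 -0.5   1.99 -0.5   0.78  1.47]
shift mm [-0.1 -0.3  0.9] | 1.0 rotvec [ 0.004  0.001 -0.004] | 0.006
0.2 [np.float64(-3.2), np.float64(31.8)]
0.4 [np.float64(-12.6), np.float64(62.3)]
0.6 [np.float64(-27.9), np.float64(90.3)]
0.8 [np.float64(-48.5), np.float64(114.8)]
1.0 [np.float64(-73.6), np.float64(134.6)]
1.2 [np.float64(-102.0), np.float64(149.1)]
1.4 [np.float64(-132.8), np.float64(157.7)]
1.6 [np.float64(-164.7), np.float64(159.9)]
1.8 [np.float64(-196.4), np.float64(155.8)]
```

View pics/s5.png

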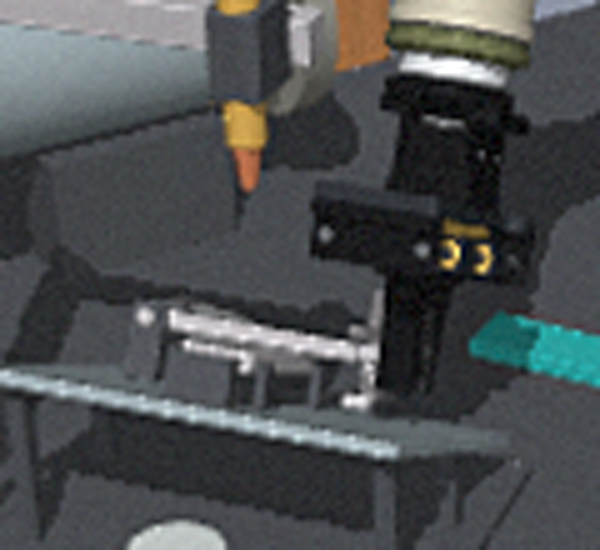

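Call:
apply_moves --series '[[[0, 0, -8], [0, 0, 0]], [[-0.8, 0, -16], [0, 0, 0]], [[-1.8, 0, -24], [0, 0, 0]], [[-3.2, 0, -32], [0, 0, 0]], [[-5, 0, -40], [0, 0, 0]], [[-7, 0, -47], [0, 0, 0]], [[-10, 0, -55], [0, 0, 0]], [[-12.6, 0, -62.3], [0, 0, 0]]]'

```text
time_s: 11.5
position: [0.514, -0.2038, 0.1512]
tcp_rot: [0.435, 0.865, 0.223, 0.112]
wrist_force: [4.3, 1.1, -1.4]
finger_gap: 0.0221
```

```bash
python3 - <<'E'
from h import *
from bench import ctrl
j=np.load("jig.npy")
a=.4; v=-75+160*np.cos(a);ww=38.5+160*np.sin(a)
go(ctrl,w(j,bed(-30,v,ww-18.7))[0],toolR(j,(0,1,0),(1,0,0),(0,0,-1)))
g=ctrl.grab_frame("scene")
cv2.imwrite("pics/s6.png",crop(g["color"][:,:,::-1],220,100,340,210,5))
print((proj(g,w(j,bed(-30,v,ww)))[0]-[220,100]+.5)*5)
E
```

```text
t 11.5 pos [ 0.514  -0.2038  0.1512] gap 0.0221 F [ 4.3  1.1 -1.4]
q [ 1.03  0.16 -0.47  1.94 -0.5   0.93  1.48]
shift mm [-0.1 -0.2  1.6] | 1.6 rotvec [ 0.004  0.001 -0.004] | 0.006
[402.63955838 254.49658756]
```

View pics/s6.png

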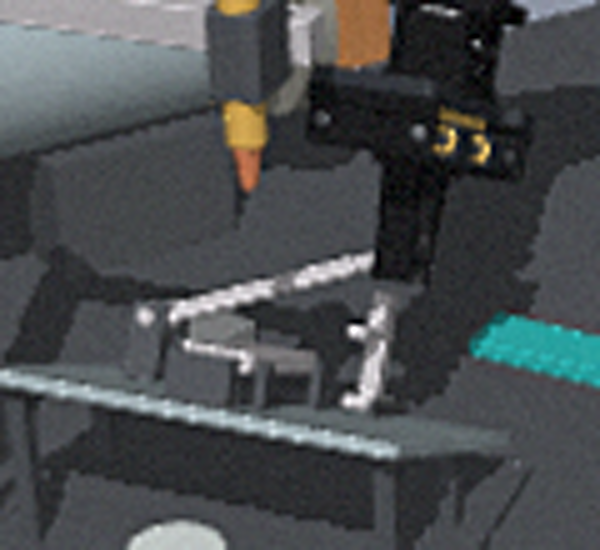

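Call:
apply_moves --series '[[[-6.2, 0, -13], [0, 0, 0]], [[-13.1, 0, -24.7], [0, 0, 0]], [[-21, 0, -35.8], [0, 0, 0]], [[-30.3, 0, -46.8], [0, 0, 0]], [[-40.6, 0, -56.8], [0, 0, 0]], [[-51.1, 0, -65.5], [0, 0, 0]], [[-62.3, 0, -73.2], [0, 0, 0]], [[-74.8, 0, -80.3], [0, 0, 0]]]'

```text
time_s: 12.55
position: [0.5279, -0.2878, 0.2228]
tcp_rot: [0.435, 0.865, 0.223, 0.112]
wrist_force: [6.8, 4.6, -1.5]
finger_gap: 0.0225
```

```bash
python3 - <<'E'
from h import *
from bench import ctrl
j=np.load("jig.npy")
a=1.1; v=-75+160*np.cos(a);ww=38.5+160*np.sin(a)
go(ctrl,w(j,bed(-30,v,ww-18.7))[0],toolR(j,(0,1,0),(1,0,0),(0,0,-1)))
g=ctrl.grab_frame("scene")
cv2.imwrite("pics/s7.png",crop(g["color"][:,:,::-1],200,60,340,210,4))
for b in np.linspace(1.18,1.8,8): print(round(b,2),round(160*(np.cos(b)-np.cos(a)),1),round(-160*(np.sin(b)-np.sin(a)),1))
E
```

```text
t 12.55 pos [ 0.5279 -0.2878  0.2228] gap 0.0225 F [ 6.8  4.6 -1.5]
q [ 1.06  0.23 -0.42  1.7  -0.44  1.13  1.47]
shift mm [ 0.7 -0.2  2.9] | 3.0 rotvec [ 0.005  0.001 -0.004] | 0.006
1.18 -11.6 -5.3
1.27 -25.0 -10.2
1.36 -38.7 -13.8
1.45 -52.6 -16.2
1.53 -66.7 -17.3
1.62 -80.9 -17.2
1.71 -95.0 -15.8
1.8 -108.9 -13.2
```

View pics/s7.png

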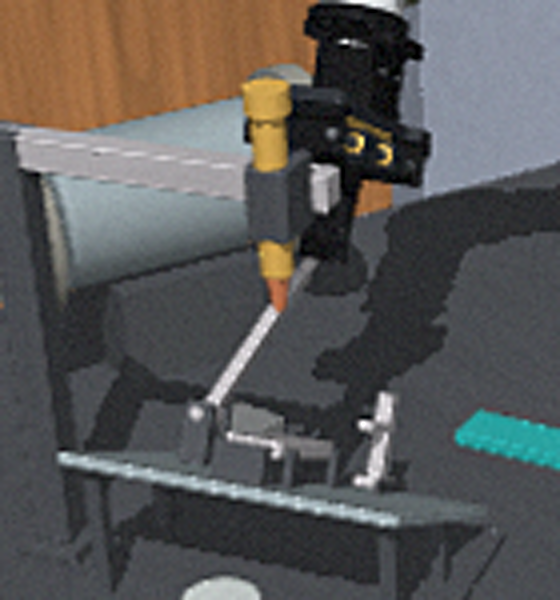

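Call:
apply_moves --series '[[[-11.6, 0, -4.8], [0, 0, 0]], [[-25, 0, -9.2], [0, 0, 0]], [[-38.7, 0, -12.5], [0, 0, 0]], [[-52.6, 0, -14.5], [0, 0, 0]], [[-66.7, 0, -15.3], [0, 0, 0]], [[-80.9, 0, -15], [0, 0, 0]], [[-95, 0, -13.5], [0, 0, 0]], [[-108.9, 0, -11], [0, 0, 0]]]'

```text
time_s: 13.6
position: [0.59, -0.3809, 0.2343]
tcp_rot: [0.436, 0.865, 0.223, 0.113]
wrist_force: [2.9, 3.3, 4.3]
finger_gap: 0.0222
```

```bash
python3 - <<'E'
from h import *
from bench import ctrl
j=np.load("jig.npy")
a=1.8; v=-75+160*np.cos(a);ww=38.5+160*np.sin(a)
go(ctrl,w(j,bed(-30,v,ww-18.7))[0],toolR(j,(0,1,0),(1,0,0),(0,0,-1)))
g=ctrl.grab_frame("scene")
cv2.imwrite("pics/s8.png",crop(g["color"][:,:,::-1],200,60,340,210,4))
E
```

```text
t 13.6 pos [ 0.59   -0.3809  0.2343] gap 0.0222 F [2.9 3.3 4.3]
q [ 1.02  0.46 -0.37  1.38 -0.35  1.22  1.43]
shift mm [ 3.5 -0.4  2.7] | 4.4 rotvec [ 0.006  0.004 -0.004] | 0.008
```

View pics/s8.png

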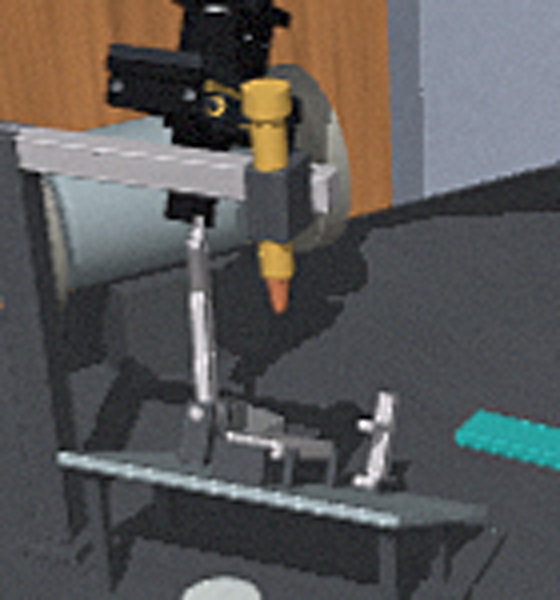

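Call:
apply_moves --series '[[[0, 0, 0], [0, 0, 0]], [[0, 0, 0], [0, 0, 0]], [[0, 0, 0], [0, 0, 0]], [[0, 0, 0], [0, 0, 0]], [[0, 0, -10], [0, 0, 0]], [[0, 0, -25], [0, 0, 0]], [[0, 0, -45], [0, 0, 0]], [[0, 0, -70], [0, 0, 0]]]' --jaw 0

```text
time_s: 14.65
position: [0.5628, -0.4025, 0.2968]
tcp_rot: [0.436, 0.864, 0.223, 0.114]
wrist_force: [1.1, -0.7, 0.1]
finger_gap: 0.0437
```

```bash
python3 - <<'E'
from h import *
from bench import ctrl
j=np.load("jig.npy")
L=.1
RL=R.from_rotvec(jrot(j[2])@np.array([0,L,0])).as_matrix()  # about +v: w -> toward +u
M=RL@toolR(j,(1,0,0),(0,-1,0),(0,0,-1))
print("tool z in bed:",jrot(j[2]).T@M[:,2])
go(ctrl,w(j,bed(-80,0,230))[0],M)
go(ctrl,w(j,bed(17,0,120))[0],M)
g=ctrl.grab_frame("scene");f=ctrl.grab_frame("top")
cv2.imwrite("pics/s9.png",crop(g["color"][:,:,::-1],200,60,340,210,4))
cv2.imwrite("pics/t9.png",crop(f["color"][:,:,::-1],320,120,450,250,4.6))
E
```

```text
tool z in bed: [-9.98334166e-02 -3.79981286e-19 -9.95004165e-01]
t 14.65 pos [ 0.5628 -0.4025  0.2968] gap 0.0437 F [ 1.1 -0.7  0.1]
q [ 1.06  0.42 -0.36  1.3  -0.36  1.35  1.43]
shift mm [115.7 -50.5  18.9] | 127.6 rotvec [ 0.088 -0.08   1.565] | 1.569
t 14.65 pos [ 0.5628 -0.4025  0.2968] gap 0.0437 F [ 1.1 -0.7  0.1]
q [ 1.06  0.42 -0.36  1.3  -0.36  1.35  1.43]
shift mm [116.7  45.8 129.5] | 180.2 rotvec [ 0.088 -0.08   1.565] | 1.569
```

View pics/s9.png

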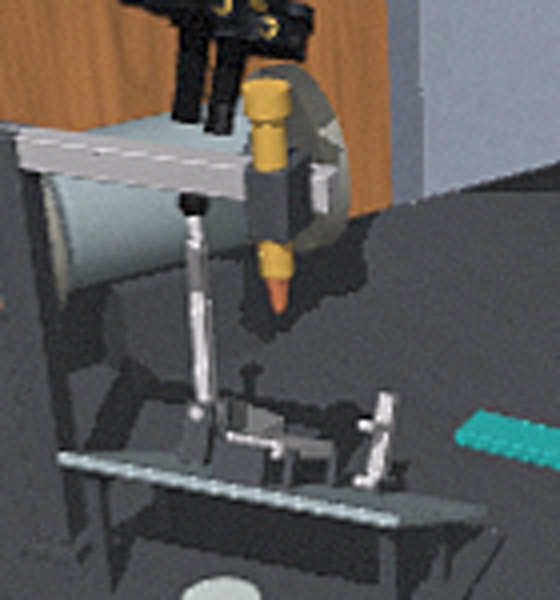

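View pics/t9.png

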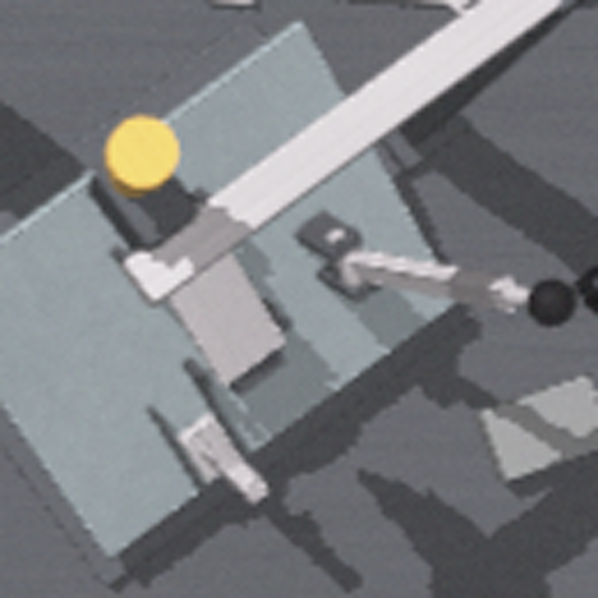

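Call:
apply_moves --series '[[[10, -3, -5], [0.01, -0.01, 0.17]], [[25, -10, -5], [0.02, -0.02, 0.35]], [[42, -18, -3], [0.03, -0.03, 0.53]], [[60, -28, 0], [0.04, -0.04, 0.71]], [[78, -36, 5], [0.05, -0.05, 0.89]], [[92, -43, 10], [0.06, -0.06, 1.07]], [[105, -48, 15], [0.07, -0.07, 1.25]], [[116, -50, 19], [0.08, -0.075, 1.43]]]' --jaw 0.8

```text
time_s: 15.75
position: [0.466, -0.3313, 0.2573]
tcp_rot: [0.908, 0.367, 0.196, -0.045]
wrist_force: [0.6, 0.4, 0.0]
finger_gap: 0.0784
```

```bash
cat >> h.py <<'E'
def graspM(j,L=.1):
    RL=R.from_rotvec(jrot(j[2])@np.array([0,L,0])).as_matrix()
    return RL@toolR(j,(1,0,0),(0,-1,0),(0,0,-1))
E
python3 - <<'E'
from h import *
from bench import ctrl
j=np.load("jig.npy"); M=graspM(j)
go(ctrl,w(j,bed(18,0,160))[0],M)
go(ctrl,w(j,bed(18,0,90))[0],M)
E
```

```text
t 15.75 pos [ 0.466  -0.3313  0.2573] gap 0.0784 F [0.6 0.4 0. ]
q [ 0.96  0.15 -0.21  1.67 -0.38  1.26  0.06]
shift mm [103.4  11.6  62.3] | 121.3 rotvec [ 0.014 -0.005  0.128] | 0.129
t 15.75 pos [ 0.466  -0.3313  0.2573] gap 0.0784 F [0.6 0.4 0. ]
q [ 0.96  0.15 -0.21  1.67 -0.38  1.26  0.06]
shift mm [110.   11.5 132. ] | 172.3 rotvec [ 0.014 -0.005  0.128] | 0.129
```

Call:
apply_moves --series '[[[12, 1, 10], [0.002, 0, 0.02]], [[28, 3, 22], [0.004, 0, 0.05]], [[45, 5, 38], [0.007, 0, 0.08]], [[62, 7, 56], [0.01, -0.003, 0.11]], [[80, 9, 76], [0.014, -0.005, 0.128]], [[95, 11, 98], [0.014, -0.005, 0.128]], [[106, 11.5, 120], [0.014, -0.005, 0.128]], [[110, 11.5, 132], [0.014, -0.005, 0.128]]]'

```text
time_s: 16.75
position: [0.5889, -0.2373, 0.1789]
tcp_rot: [0.93, 0.31, 0.188, -0.063]
wrist_force: [-0.8, -0.1, 0.1]
finger_gap: 0.0784
```

```bash
python3 - <<'E'
from h import *
from bench import ctrl
j=np.load("jig.npy"); M=graspM(j)
go(ctrl,w(j,bed(18,0,22))[0],M)
g=ctrl.grab_frame("scene");f=ctrl.grab_frame("top")
cv2.imwrite("pics/s10.png",crop(g["color"][:,:,::-1],200,60,340,210,4))
cv2.imwrite("pics/t10.png",crop(f["color"][:,:,::-1],320,120,450,250,4.6))
E
```

```text
t 16.75 pos [ 0.5889 -0.2373  0.1789] gap 0.0784 F [-0.8 -0.1  0.1]
q [ 0.76  0.29 -0.29  1.67 -0.32  1.03 -0.3 ]
shift mm [ 6.2  0.9 66.6] | 66.9 rotvec [-0.001  0.     0.001] | 0.002
```

View pics/s10.png

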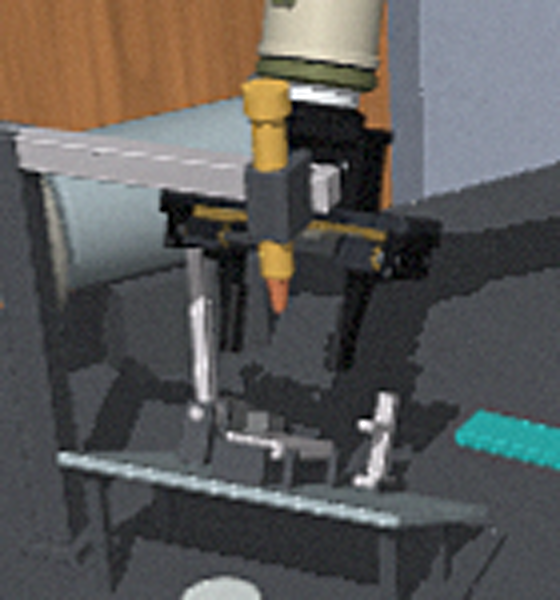

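View pics/t10.png

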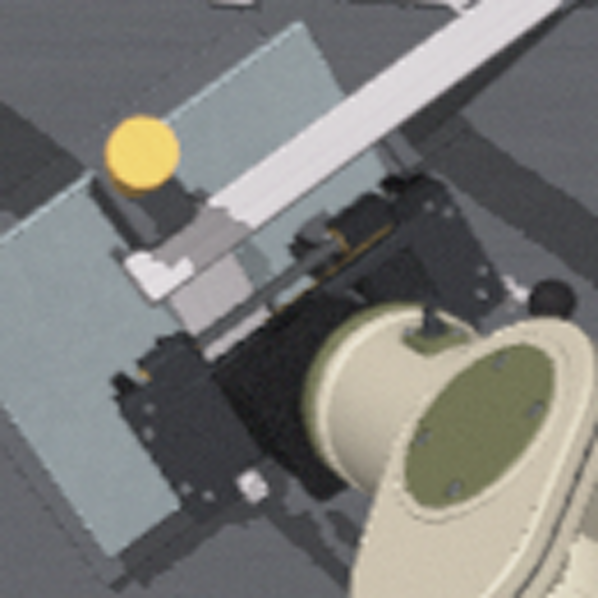

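Call:
apply_moves --series '[[[2, 0.5, 8], [0, 0, 0]], [[4, 1, 20], [0, 0, 0]], [[5, 1, 33], [0, 0, 0]], [[6, 1, 46], [0, 0, 0]], [[6, 1, 57], [0, 0, 0]], [[6, 1, 64], [0, 0, 0]], [[6, 1, 66.5], [0, 0, 0]], [[6, 1, 66.5], [0, 0, 0]]]'

```text
time_s: 17.85
position: [0.6141, -0.2196, 0.1198]
tcp_rot: [0.93, 0.31, 0.188, -0.063]
wrist_force: [1.2, -0.5, 0.5]
finger_gap: 0.0781
```

```bash
python3 - <<'E'
from h import *
from bench import ctrl
j=np.load("jig.npy"); M=graspM(j)
go(ctrl,w(j,bed(18,0,22))[0],M)
g=ctrl.grab_frame("scene")
cv2.imwrite("pics/s11.png",crop(g["color"][:,:,::-1],230,120,320,200,7))
E
```

```text
t 17.85 pos [ 0.6141 -0.2196  0.1198] gap 0.0781 F [ 1.2 -0.5  0.5]
q [ 0.71  0.38 -0.3   1.7  -0.31  0.91 -0.32]
shift mm [ 0.9 -0.1  0.2] | 0.9 rotvec [-0.001  0.001  0.001] | 0.002
```

View pics/s11.png

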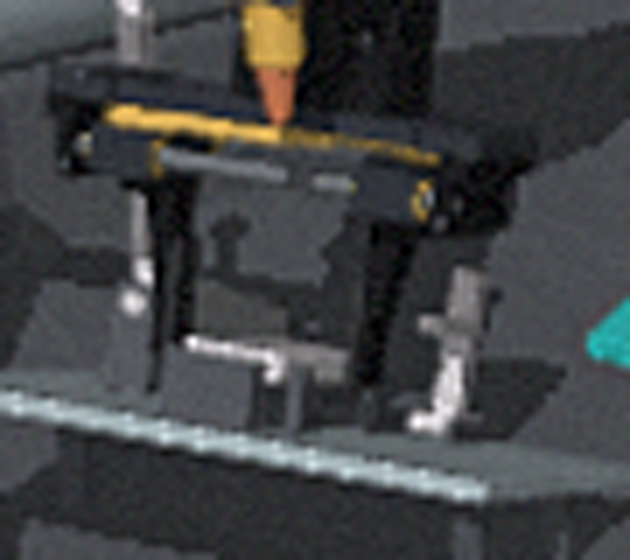

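Call:
apply_moves --series '[[[0, 0, 0], [0, 0, 0]], [[0, 0, 0], [0, 0, 0]], [[0, 0, 0], [0, 0, 0]], [[0, 0, 0], [0, 0, 0]], [[0, 0, 0], [0, 0, 0]], [[0, 0, 0], [0, 0, 0]], [[0, 0, 0], [0, 0, 0]], [[0, 0, 0], [0, 0, 0]]]' --jaw -1

```text
time_s: 18.9
position: [0.6141, -0.2198, 0.12]
tcp_rot: [0.93, 0.31, 0.188, -0.063]
wrist_force: [-0.0, -1.0, 0.0]
finger_gap: 0.0436
```

```bash
python3 - <<'E'
from h import *
from bench import ctrl
j=np.load("jig.npy"); M=graspM(j)
go(ctrl,w(j,bed(18,0,122))[0],M)
E
```

```text
t 18.9 pos [ 0.6141 -0.2198  0.12  ] gap 0.0436 F [-0. -1.  0.]
q [ 0.71  0.38 -0.3   1.7  -0.31  0.91 -0.32]
shift mm [ -9.2  -0.4 -99. ] | 99.5 rotvec [-0.001  0.001  0.001] | 0.001
```

Call:
apply_moves --series '[[[-0.2, 0, -2], [0, 0, 0]], [[-0.5, 0, -5], [0, 0, 0]], [[-1, 0, -9], [0, 0, 0]], [[-1.4, 0, -14], [0, 0, 0]], [[-2, 0, -20], [0, 0, 0]], [[-2.6, 0, -26], [0, 0, 0]], [[-3.3, 0, -33], [0, 0, 0]], [[-4, 0, -40], [0, 0, 0]]]'

```text
time_s: 19.9
position: [0.5986, -0.2316, 0.1558]
tcp_rot: [0.93, 0.31, 0.188, -0.063]
wrist_force: [-0.0, 0.0, -3.9]
finger_gap: 0.0434
```

```bash
python3 - <<'E'
from h import *
from bench import ctrl
j=np.load("jig.npy"); M=graspM(j)
go(ctrl,w(j,bed(18,0,62))[0],M)
g=ctrl.grab_frame("scene")
cv2.imwrite("pics/s12.png",crop(g["color"][:,:,::-1],230,100,330,200,6))
E
```

```text
t 19.9 pos [ 0.5986 -0.2316  0.1558] gap 0.0434 F [-0.   0.  -3.9]
q [ 0.74  0.32 -0.3   1.68 -0.32  0.99 -0.31]
shift mm [ 0.9 -0.4  1.2] | 1.5 rotvec [-0.001  0.001  0.   ] | 0.001
```

View pics/s12.png

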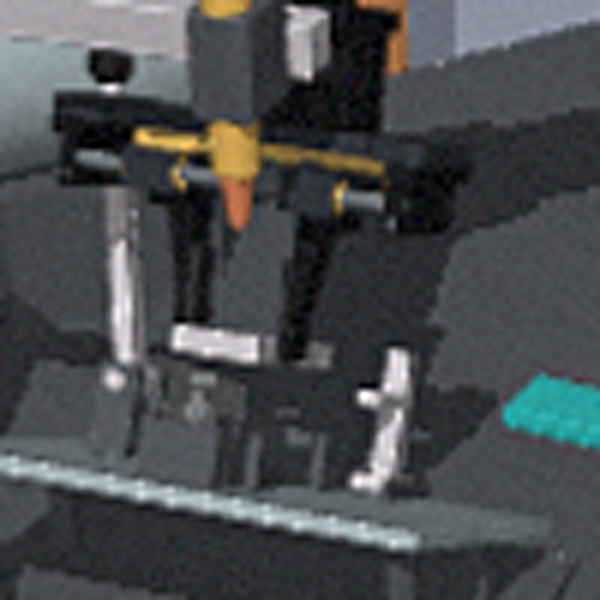

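```bash
python3 - <<'E'
from h import *
from bench import ctrl
j=np.load("jig.npy"); M=graspM(j); tr=np.load("tray.npy")
go(ctrl,w(j,bed(-10,0,170))[0],M)
P=w(j,bed(-40,170,190))[0]; print(P)
go(ctrl,P,M)
psi=tr[2]-np.pi/2; L=.1
Mp=R.from_euler('z',psi).as_matrix()@R.from_euler('y',L).as_matrix()@np.diag([1.,-1,-1])
ct=w(tr,[0,.066,.003])[0]
print("plate ctr",ct,"tcp",ct+R.from_euler('z',psi).apply([.018,0,.002]))
E
```

```text
t 19.95 pos [ 0.5986 -0.2323  0.1567] gap 0.0436 F [ 0.5 -1.7 -2.7]
q [ 0.74  0.32 -0.3   1.68 -0.32  0.99 -0.31]
shift mm [ -37.9   -1.  -102.5] | 109.3 rotvec [0. 0. 0.] | 0.001
[ 0.40758089 -0.16164855  0.23956367]
t 19.95 pos [ 0.5986 -0.2323  0.1567] gap 0.0436 F [ 0.5 -1.7 -2.7]
q [ 0.74  0.32 -0.3   1.68 -0.32  0.99 -0.31]
shift mm [ -69.7 -171.  -119.4] | 219.9 rotvec [0. 0. 0.] | 0.001
plate ctr [0.57494875 0.16793728 0.003     ] tcp [0.58198077 0.18450685 0.005     ]
```

Call:
apply_moves --series '[[[-1, 0, -8], [0, 0, 0]], [[-4, 0, -20], [0, 0, 0]], [[-8, 0, -34], [0, 0, 0]], [[-14, 0, -48], [0, 0, 0]], [[-20, 0, -62], [0, 0, 0]], [[-27, 0, -77], [0, 0, 0]], [[-33, 0, -92], [0, 0, 0]], [[-38, 0, -102], [0, 0, 0]]]'

```text
time_s: 20.95
position: [0.5383, -0.2777, 0.2368]
tcp_rot: [0.93, 0.309, 0.189, -0.062]
wrist_force: [0.7, 0.3, -3.3]
finger_gap: 0.0433
```

Call:
apply_moves --series '[[[-2, -10, -2], [0, 0, 0]], [[-6, -28, -4], [0, 0, 0]], [[-10, -50, -7], [0, 0, 0]], [[-15, -75, -9], [0, 0, 0]], [[-20, -100, -11], [0, 0, 0]], [[-25, -125, -13], [0, 0, 0]], [[-30, -150, -15], [0, 0, 0]], [[-32, -168, -17], [0, 0, 0]]]'

```text
time_s: 21.95
position: [0.4076, -0.1633, 0.2394]
tcp_rot: [0.93, 0.31, 0.188, -0.062]
wrist_force: [0.3, 0.7, -3.6]
finger_gap: 0.0437
```

```bash
cat >> h.py <<'E'
def placeM(tr,L=.1):
    psi=tr[2]-np.pi/2
    return R.from_euler('z',psi).as_matrix()@R.from_euler('y',L).as_matrix()@np.diag([1.,-1,-1])
E
python3 - <<'E'
from h import *
from bench import ctrl
j=np.load("jig.npy"); tr=np.load("tray.npy"); Mp=placeM(tr)
go(ctrl,[.582,.1845,.11],Mp)
go(ctrl,[.50,.02,.2],Mp)
g=ctrl.grab_frame("scene"); f=ctrl.grab_frame("top")
cv2.imwrite("pics/s13.png",crop(g["color"][:,:,::-1],230,60,390,200,5))
cv2.imwrite("pics/t13.png",crop(f["color"][:,:,::-1],130,120,440,320,2.5))
E
```

```text
t 21.95 pos [ 0.4076 -0.1633  0.2394] gap 0.0437 F [ 0.3  0.7 -3.6]
q [ 0.88 -0.19 -0.28  2.03 -0.46  1.19 -0.17]
shift mm [ 270.5 -173.9  254.4] | 410.0 rotvec [ 0.08  -0.487 -0.526] | 0.721
t 21.95 pos [ 0.4076 -0.1633  0.2394] gap 0.0437 F [ 0.3  0.7 -3.6]
q [ 0.88 -0.19 -0.28  2.03 -0.46  1.19 -0.17]
shift mm [154.1 -91.4 107.7] | 209.0 rotvec [ 0.08  -0.487 -0.526] | 0.721
```

View pics/s13.png

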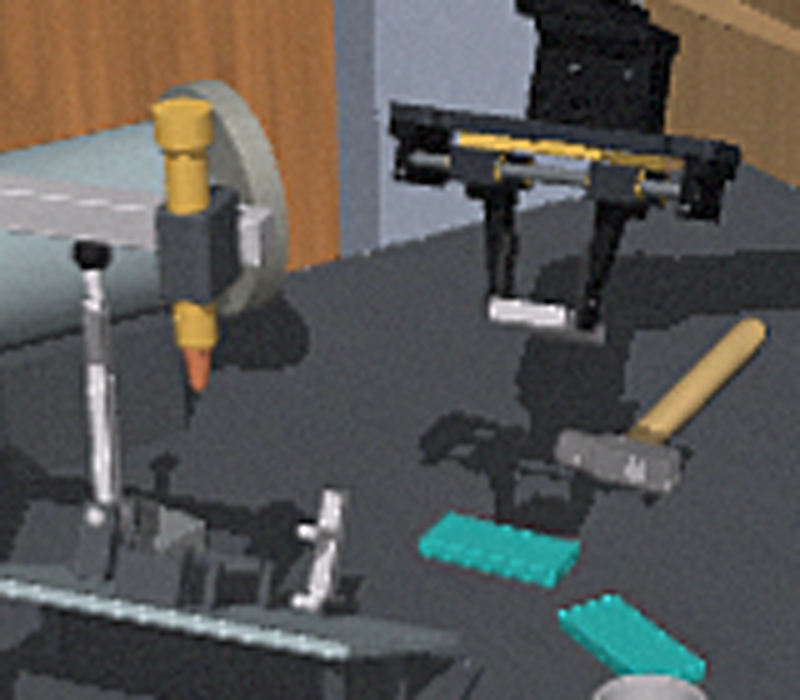

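View pics/t13.png

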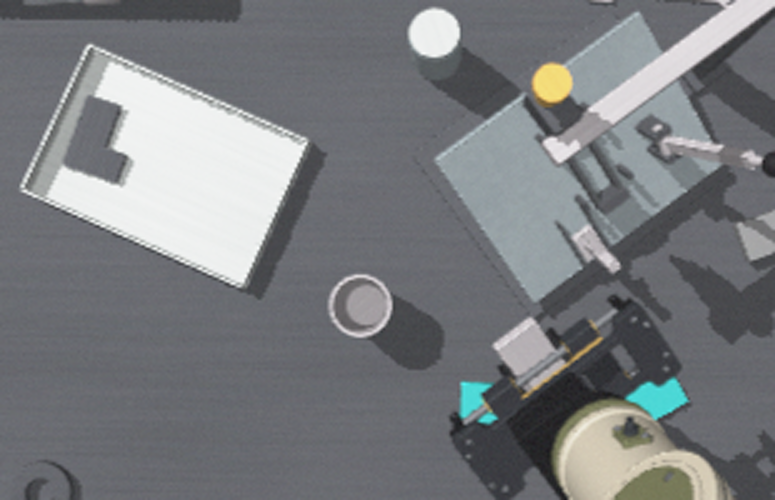

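Call:
apply_moves --series '[[[12, -8, 7], [0.008, -0.045, -0.05]], [[32, -20, 20], [0.018, -0.11, -0.12]], [[54, -32, 36], [0.03, -0.18, -0.19]], [[77, -46, 53], [0.04, -0.25, -0.27]], [[100, -60, 70], [0.05, -0.32, -0.34]], [[122, -73, 86], [0.06, -0.38, -0.41]], [[140, -84, 99], [0.07, -0.44, -0.48]], [[154, -91, 108], [0.08, -0.487, -0.526]]]'

```text
time_s: 23.05
position: [0.5008, 0.0218, 0.1994]
tcp_rot: [0.832, 0.553, -0.042, 0.028]
wrist_force: [-0.1, -0.3, -3.4]
finger_gap: 0.0434
```

```bash
python3 - <<'E'
from h import *
from bench import ctrl
tr=np.load("tray.npy"); Mp=placeM(tr)
go(ctrl,[.582,.1845,.09],Mp)
E
```

```text
t 23.05 pos [0.5008 0.0218 0.1994] gap 0.0434 F [-0.1 -0.3 -3.4]
q [ 0.49  0.18 -0.75  1.75  0.21  1.33 -0.71]
shift mm [191.5  12.   90.7] | 212.2 rotvec [-0.     0.     0.004] | 0.004
```

Call:
apply_moves --series '[[[15, 1, 2], [0, 0, 0]], [[40, 2, 8], [0, 0, 0]], [[70, 4, 20], [0, 0, 0]], [[100, 6, 36], [0, 0, 0]], [[130, 8, 54], [0, 0, 0]], [[158, 10, 72], [0, 0, 0]], [[180, 12, 85], [0, 0, 0.004]], [[191.5, 12, 91], [0, 0, 0.004]]]'

```text
time_s: 24.05
position: [0.5817, 0.1858, 0.0882]
tcp_rot: [0.833, 0.552, -0.042, 0.027]
wrist_force: [0.0, 0.0, -3.7]
finger_gap: 0.0437
```

```bash
python3 - <<'E'
from h import *
from bench import ctrl
tr=np.load("tray.npy"); Mp=placeM(tr)
go(ctrl,[.582,.1845,.02],Mp)
f=ctrl.grab_frame("top");g=ctrl.grab_frame("scene")
print(ctrl.observe()["position"])
psi=tr[2]-np.pi/2
def ov(h,x0,y0,x1,y1,k,name):
    img=crop(h["color"][:,:,::-1],x0,y0,x1,y1,k).copy()
    s=ctrl.observe(); M=R.from_quat(s["tcp_rot"]).as_matrix()
    Rp=M@np.diag([1.,-1,-1])@R.from_euler('y',.1).as_matrix().T if 0 else M@(R.from_euler('y',.1).as_matrix()@np.diag([1.,-1,-1])).T
    print("plate z axis expected",Rp[:,2].round(3))
    org=s["position"]-Rp@np.array([.018,0,.002])
    p,e=box((-50,-22,0),(50,22,12)); q=((proj(h,org+(p/1e3)@Rp.T)-[x0,y0]+.5)*k).astype(int)
    for a,b in e: cv2.line(img,tuple(map(int,q[a])),tuple(map(int,q[b])),(0,0,255),1)
    cv2.imwrite(name,img)
ov(f,120,120,270,250,5,"pics/t14.png"); ov(g,300,180,440,350,3.5,"pics/s14.png")
E
```

```text
t 24.05 pos [0.5817 0.1858 0.0882] gap 0.0437 F [ 0.   0.  -3.7]
q [ 0.12  0.57 -0.73  1.56  0.45  1.26 -1.11]
shift mm [ 5.7  0.9 67.9] | 68.2 rotvec [-0.002  0.     0.001] | 0.002
[0.58154286 0.18570058 0.08873816]
plate z axis expected [ 0.002 -0.001  1.   ]
plate z axis expected [ 0.002 -0.001  1.   ]
```

View pics/t14.png

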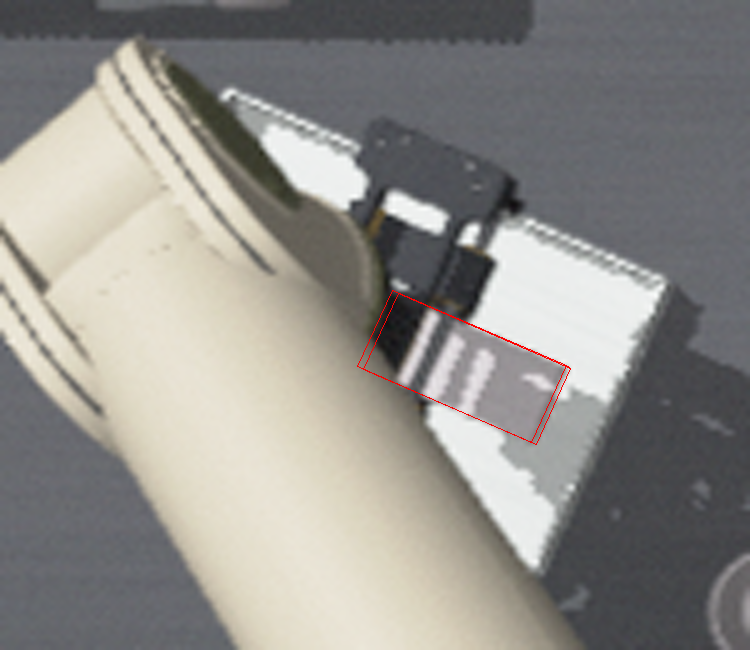

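View pics/s14.png

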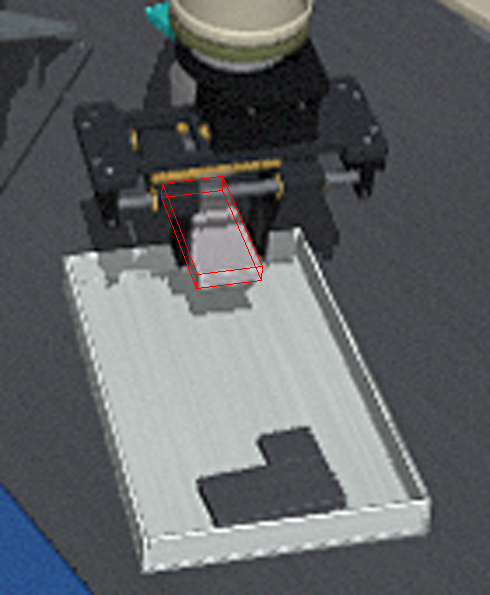

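Call:
apply_moves --series '[[[1, 0.5, 12], [0, 0, 0]], [[2, 0.9, 26], [0, 0, 0]], [[3.5, 0.9, 40], [0, 0, 0]], [[4.7, 0.9, 53], [0, 0, 0]], [[5.5, 0.9, 64], [0, 0, 0]], [[6, 0.9, 71], [0, 0, 0]], [[6.3, 0.9, 75], [0, 0, 0]], [[6.5, 0.9, 76], [0, 0, 0]]]'

```text
time_s: 25.15
position: [0.5819, 0.1844, 0.0124]
tcp_rot: [0.832, 0.552, -0.042, 0.027]
wrist_force: [0.0, -0.2, -4.0]
finger_gap: 0.0438
```

```bash
python3 - <<'E'
from h import *
from bench import ctrl
tr=np.load("tray.npy"); Mp=placeM(tr)
go(ctrl,[.582,.1845,.005],Mp)
E
```

```text
t 25.15 pos [0.5819 0.1844 0.0124] gap 0.0438 F [ 0.  -0.2 -4. ]
q [ 0.1   0.65 -0.69  1.61  0.51  1.14 -1.15]
shift mm [0.9 0.1 7.4] | 7.4 rotvec [-0.002 -0.     0.002] | 0.002
```

Call:
apply_moves --series '[[[0, 0, 1], [0, 0, 0]], [[0.2, 0, 2], [0, 0, 0]], [[0.3, 0, 3], [0, 0, 0]], [[0.4, 0, 4], [0, 0, 0]], [[0.5, 0, 5], [0, 0, 0]], [[0.6, 0, 5.7], [0, 0, 0]], [[0.6, 0, 6], [0, 0, 0]], [[0.6, 0, 6], [0, 0, 0]]]'

```text
time_s: 26.15
position: [0.5819, 0.1844, 0.0064]
tcp_rot: [0.832, 0.552, -0.042, 0.027]
wrist_force: [-0.5, -0.1, -3.6]
finger_gap: 0.044
```

```bash
python3 - <<'E'
from h import *
from bench import ctrl
tr=np.load("tray.npy"); Mp=placeM(tr)
go(ctrl,[.582,.1845,.005],Mp)
E
```

```text
t 26.15 pos [0.5819 0.1844 0.0064] gap 0.044 F [-0.5 -0.1 -3.6]
q [ 0.09  0.66 -0.69  1.61  0.51  1.13 -1.15]
shift mm [0.3 0.1 1.4] | 1.4 rotvec [-0.002 -0.     0.002] | 0.002
```

Call:
apply_moves --series '[[[0, 0, 0.3], [0, 0, 0]], [[0, 0, 0.6], [0, 0, 0]], [[0, 0, 0.9], [0, 0, 0]], [[0, 0, 1.2], [0, 0, 0]], [[0, 0, 1.5], [0, 0, 0]], [[0, 0, 1.5], [0, 0, 0]], [[0, 0, 1.5], [0, 0, 0]], [[0, 0, 1.5], [0, 0, 0]]]'

```text
time_s: 27.15
position: [0.5819, 0.1844, 0.0057]
tcp_rot: [0.832, 0.552, -0.042, 0.027]
wrist_force: [-2.6, -0.7, 5.9]
finger_gap: 0.0437
```

```bash
python3 - <<'E'
from h import *
from bench import ctrl
tr=np.load("tray.npy"); Mp=placeM(tr)
go(ctrl,[.582,.1845,.005],Mp)
g=ctrl.grab_frame("scene"); cv2.imwrite("pics/s15.png",crop(g["color"][:,:,::-1],310,220,430,350,4.6))
E
```

```text
t 27.15 pos [0.5819 0.1844 0.0057] gap 0.0437 F [-2.6 -0.7  5.9]
q [ 0.09  0.66 -0.69  1.61  0.51  1.13 -1.15]
shift mm [0.2 0.  0.7] | 0.7 rotvec [-0.001 -0.     0.002] | 0.002
```

View pics/s15.png

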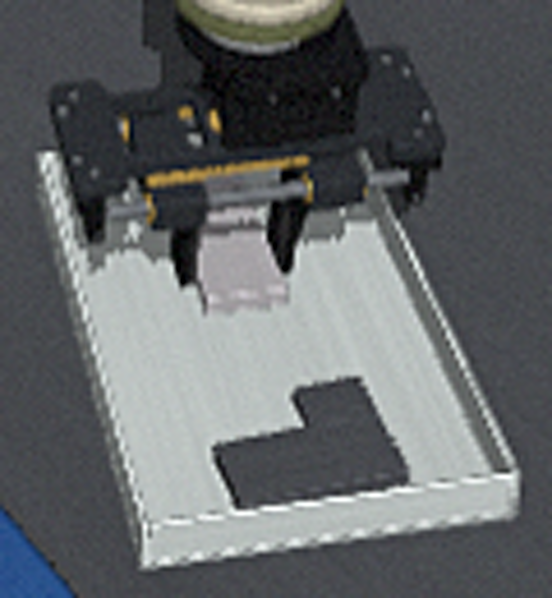

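Contact has been felt: the force changed from −3.6 to +5.9 N. Opening gently and withdrawing.

Call:
apply_moves --series '[[[0, 0, 0], [0, 0, 0]], [[0, 0, 0], [0, 0, 0]], [[0, 0, 0], [0, 0, 0]], [[0, 0, 0], [0, 0, 0]], [[-0.5, 0, -5], [0, 0, 0]], [[-2, 0, -20], [0, 0, 0]], [[-4, 0, -40], [0, 0, 0]], [[-6, 0, -65], [0, 0, 0]]]' --jaw 0.5

```text
time_s: 28.2
position: [0.5823, 0.185, 0.0729]
tcp_rot: [0.832, 0.552, -0.042, 0.027]
wrist_force: [-0.4, 0.4, -0.0]
finger_gap: 0.0654
```

Call:
apply_moves --series '[[[0, 0, -20], [0, 0, 0]], [[0, 0, -45], [0, 0, 0]], [[0, 0, -70], [0, 0, 0]], [[-10, 0, -95], [0, 0, 0]], [[-30, 0, -110], [0, 0, 0]], [[-50, 0, -120], [0, 0, 0]], [[-70, 0, -130], [0, 0, 0]], [[-80, 0, -135], [0, 0, 0]]]'

```text
time_s: 29.2
position: [0.5567, 0.1233, 0.2167]
tcp_rot: [0.833, 0.552, -0.041, 0.028]
wrist_force: [0.8, -0.5, 0.2]
finger_gap: 0.0655
```

```bash
python3 - <<'E'
from h import *
from bench import ctrl
tr=np.load("tray.npy")
s=ctrl.observe(); print(s["time_s"],s["position"],s["wrist_force"],s["finger_gap"])
f=ctrl.grab_frame("top");g=ctrl.grab_frame("scene")
cv2.imwrite("pics/t16.png",crop(f["color"][:,:,::-1],120,90,460,260,2.3)); cv2.imwrite("pics/s16.png",crop(g["color"][:,:,::-1],190,70,430,350,2.1))
E
```

```text
29.2 [0.55674829 0.1232906  0.21672525] [ 0.75213429 -0.47960992  0.19131868] 0.06546251223126712
```

View pics/t16.png

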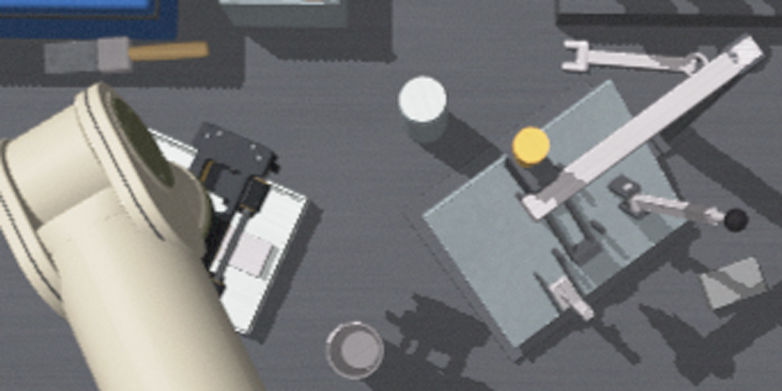

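View pics/s16.png

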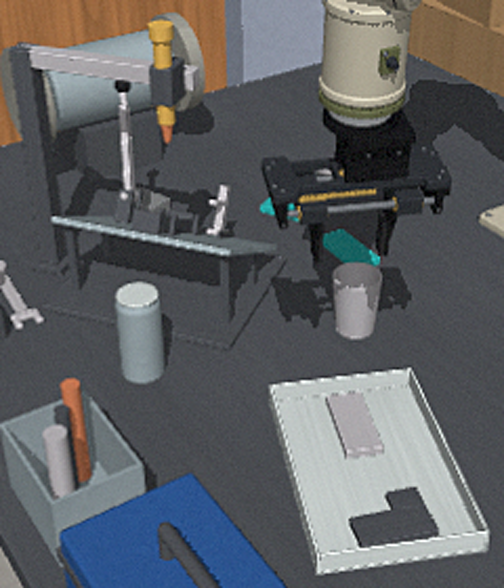

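The plate lies flat in the tray at (355,425), clear of the offcut at (400,515). The bar is upright and the gripper is clear, so I'm handing in.

```bash
python3 - <<'E'
from bench import ctrl
print(ctrl.hand_in())
E
```

```text
the job is handed in; nothing more can be done
None
```

The job is done and handed in at about 29 s of the 69 s allowed; the hand-in gives no verdict.

- **Tab:** I gripped the safety tab and slid it down about 23 mm. Pictures showed its nose clear of the bar.
- **Bar:** I swung the bar up by its knob to about 1.8 rad and let go. It was still standing in the last picture.
- **Plate:** I gripped the plate with the tool leaned back under the boom and lifted it out square to the bed. It now lies in the free half of the tray, same face up. I felt it touch down at about 6 N on the wrist before opening the fingers.

**Last checks:** both cameras showed the plate lying in the tray, clear of the offcut. The gripper was empty at 0.22 m height with wrist force near zero, and the bystanders in view looked where they were. I never saw wrist forces that suggested touching the boom.

**Disagreements:**
- The gap on the knob read 22 mm, although the ball is 24 mm across. The grip held.
- Late in the bar swing the tool was up to about 4 mm off the planned arc.
- I judged the plate's final flatness from the pictures and the touch-down, and did not measure it after release.

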